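# Slide an order onto the pick-up stand and switch on its light

### The arm

A 6-joint arm with a two-finger parallel gripper is mounted at the origin on the work surface. World frame = base frame: x ahead of the robot, y to its left, z up, the work surface at z = 0. Lengths are in m, angles in rad, forces in N, time in s.
With the tool pointing down it reaches from about 0.3 to 0.775 m from the base axis. Payload 14.6 kg.
Tool frame: the origin (TCP) lies at the very end of the fingers, on their centre line; the grasp point (between the pads) lies 19 mm behind it; y points along the fingers, z is the direction in which the jaws open and shut, and the axes are right-handed (so a half turn about y gives the same grasp; the last joint's range is limited). The gripper opens to 94 mm and grips with 3 to 60 N. Pads are 16 mm wide; open, the fingers measure 119 mm over their backs; the gripper's body (75 mm by 177 mm) begins 78 mm behind the grasp point.
Start: joints at [-1.224, 0.3, 1.521, -0, 1.321, -0.067], TCP at [0.221, -0.504, 0.205] pointing down, gripper open.
Joint ranges: [-3.03, 3.03], [-0.79, 2.21], [0.23, 2.52], [-1.04, 4.18], [0, 3.07], [-2.55, 2.55]. Speed limits (rad/s): [2.22, 2.22, 2.57, 3.14, 3.14, 3.14].

### API

Orientations are given as [roll, pitch, yaw] about the fixed x, y, z axes, in that order (R = Rz(yaw) Ry(pitch) Rx(roll)).
In Python, from station import get_obs, camera, hand_in, masks_of gives the robot as it stands.
- The arm moves only by the shell command python3 -m jog 'ROWS' [FORCE]. ROWS is text: rows parted by semicolons, each of 7 numbers parted by spaces: the shift along the world's x, y, z in mm, then the turn, a rotation vector about the world's x, y, z in degrees, then the closure, from 0 (fully open) to 1 (shut). A call has 1 to 10 rows; each row is the pose to reach, as a shift and turn from the pose measured when the call began; what a row does not reach only later rows make up. A row lasts 1/12 s, in which the tool goes at most 41.7 mm and 7.16 degrees, less where a joint would pass 70% of its speed; a pose out of reach is approached as far as the arm can. A call with a gripper value outside its range is refused whole. The fingers move at their own pace and stop on an object; FORCE is the grip in N (left out, the last holds). Time passes only in rows, so rows that repeat a pose let the fingers close. It gives the time, the measured TCP pose, the force and the opening at its end, in the units of the state.
- get_obs(): the state, without advancing time (a new reading comes with each control period).
- camera(name): name is "scene" or "top" or "wrist"; returns a dict with "img" (480x640x3 uint8, red, green, blue), "range_z" (480x640 float32, m along the optical axis (not along the pixel's ray), 0 where there is no reading), "fx", "fy", "cx", "cy" (pixels), "k1" (the pictures are not rectified: a ray, as slopes to the right and down, at radius r is drawn at 1 + k1 r^2 times it, then the intrinsics apply), "rvec" (rotation vector, rad) and "tvec" (3), from world to camera coordinates, as OpenCV has them. Camera axes: x right, y down, z forward; pixel columns grow to the right and rows downward; lengths in m; the calibration is good to about 2 mm. A picture is of the moment at which its call begins.
- hand_in(): hands the job in, once; it reports no verdict.
Trained networks look in the newest picture that a camera, given by its name, has taken for a name from the list of things; names that differ only in an ending like _2 or _b are one class to them, and where a whole thing is asked for, a point or a joint stands for the part that bears it (a point fixed in the world has none). Each returns a list of dicts, best first, with "conf" (0 to 1); they miss things now and then, are a little off and sometimes report something else, mostly with a low value. They report only what shows in the picture. A call takes as long as a camera call. They do not tell look-alikes from the thing itself.
- masks_of(thing, camera): "mask" (480x640 bool, what is visible of it) and "extent" ([left, top, right, bottom] in pixels, round what is visible of it).
The state is a dict: "time_s": time; "qpos": joint angles; "joint_vel": joint speeds; "tau": joint torques, N m; "ee_pos": TCP position; "eef_rot": TCP orientation; "force": force on the tool from outside, world axes, zero at the start; "moment": the same for the moment, N m; "grip_width": finger opening in m.
Only numpy, scipy, OpenCV 4.12 (cv2) and the standard library are available. Lean on these libraries where they do the work, as an engineer would, in place of code of your own. Each camera call takes 0.05 s, during which the arm holds its last target.

### The job

Slide the little wooden tray with the pudding jar, without lifting it, off the serving board onto the middle of the square marble pick-up stand, so that no edge of the tray hangs over the stand and the jar is still standing in it. Then switch on the order-ready light by pushing in, all the way, the switch hidden under its front lip. Leave everything else on the counter where it is.

Things in the scene. Friction and masses are not known exactly. Their poses are not given: they have to be found in the camera images.
- tray: Loose square dark-wood tray, 100 x 100 mm, 24 mm high, floor 6 mm thick, rim walls 8 mm thick; about 0.25 kg. Starts on the serving board, turned and off line. Origin: centre of its underside; x and y parallel to its sides, z up. It has no handle and is to be pushed.
- tray_corner0 (a point): Outer bottom corner of the tray at its own x = +50, y = +50 mm.
- tray_corner1 (a point): Outer bottom corner of the tray at its own x = +50, y = -50 mm.
- tray_corner2 (a point): Outer bottom corner of the tray at its own x = -50, y = -50 mm.
- tray_corner3 (a point): Outer bottom corner of the tray at its own x = -50, y = +50 mm.
- jar: Loose amber glass pudding jar with a white lid, 62 mm across, 50 mm high, about 0.18 kg, standing on the floor of the tray with about 11 mm of play each way when central. Origin: centre of its underside, z up.
- board: Fixed light-wood serving board lying on the counter, 220 mm along its x, 240 mm along its y, 26 mm high, on which the tray starts. Origin: centre of its underside. Its +y end faces the stand.
- stand: Fixed square white marble block, 120 x 120 mm, 24 mm high (its top is 2 mm below the board's top). Origin: centre of its underside; x and y parallel to its sides. It stands at the board's +y end with a gap of 7 to 23 mm, shifted sideways by up to 25 mm and turned by up to 0.1 rad relative to the board.
- ready_light: Fixed light left of the stand: wooden column 80 deep x 140 wide, cap 12 thick (top 162), green dome to 218 high (mm). Origin: middle of the column's front foot; front faces its -x, to the robot; z up. The cap juts 40 forward as a lip, underside at 150; from its lower front edge a black panel (100 x 52) slopes down and back, 40 deg off vertical. Orange mark on the lip: above the switch.
- switch_face (a point): Centre of the outer face (30 mm across) of the orange push switch, mid-width in the sloping panel, 28 mm from the lip's edge. When out: 32 mm before the column, 120 mm up, 13 mm proud of the panel. z axis: straight out of the face, forward and 40 deg below level. The lip hides it from above; press forward and up, fingers leaning about 40 deg. It moves with the switch.
- switch (a joint): Travel of the push switch: 0 = out (off), 0.008 m = fully in (on). It starts 0 to 1.5 mm in. It yields at about 4 N, has no spring and stays where it is pushed; when fully in it still stands 5 mm proud.
- tumbler0: Loose green glass tumbler standing upside down on the counter, 76 mm across, 100 mm high, beyond the stand; bystander. Origin: centre of its underside.
- tumbler1: Loose green glass tumbler standing upside down on the counter, 76 mm across, 100 mm high, between the robot and the light; bystander. Origin: centre of its underside.
- pump_bottle: Loose white pump bottle, 68 mm across, 183 mm high, beyond the stand and board; bystander.
- can: Loose red drink can, 66 mm across, 115 mm high, beyond the stand; bystander.
- spoon: Loose spoon lying flat on the counter between the robot and the stand and light; bystander.
- napkin_box: Loose dark-wood napkin box, 120 x 120 x 70 mm, at the far left; bystander.
Mind the look-alikes: they are no part of the job. What is shaped like the tray but blue, purple or red is not meant.

How it is judged:
By the outcome, as a careful person would: the job done as asked, in the order asked, and still so for the second after the job is handed in, with the robot touching nothing.
It also fails if it takes over 54 s, if anything falls off the work surface, if the arm or the gripper's body presses on something with over 40 N, if the wrist force passes 120 N, or if a joint passes its speed limit or range.

## Working session

There is one attempt and no reset: what is moved stays moved. The work goes in short steps, Python scripts to look and compute and a shell command to move; the robot and the scene stay as the last step left them, time stands still between calls to the robot, and variables do not carry over. Pictures are saved under pics/ and viewed, and the job is handed in when it is done.

```bash
ls; mkdir -p pics; python3 - <<'E'
from station import get_obs,camera
import cv2,numpy as np
o=get_obs();print(o)
for n in("scene","top"):
    c=camera(n);cv2.imwrite(f"pics/{n}0.png",c["img"][:,:,::-1]);print(n,c["fx"],c["fy"],c["cx"],c["cy"],c["k1"],c["rvec"],c["tvec"])
E
```

```text
pics
{'time_s': 0.0, 'qpos': array([-1.22357916e+00,  3.00475380e-01,  1.52160780e+00, -2.46094951e-05,
        1.32070372e+00, -6.65929497e-02]), 'joint_vel': array([ 6.70216517e-05, -9.81066755e-04, -3.66588892e-04, -4.28064134e-04,
        5.22385297e-04, -1.90918739e-05]), 'tau': array([ 9.95276991e-05, -5.31810737e+01, -3.52738774e+01,  7.08598411e-02,
        2.44068395e-02, -1.11511808e-04]), 'ee_pos': array([ 0.22105626, -0.50331968,  0.20487268]), 'eef_rot': array([-1.57198952e+00,  5.56860340e-05, -2.72777647e+00]), 'force': array([ 0.0132229 , -0.10928379,  0.36359117]), 'moment': array([-0.0256879 , -0.0185427 ,  0.00693873]), 'grip_width': 0.09385383637732198}
scene 594.48580822545 594.48580822545 319.09547731257953 232.3509803656364 -0.09110780396071076 [ 0.75110416  2.66885445 -0.98140062] [ 0.47084964 -0.14360933  1.78447022]
top 592.6955806729577 592.6955806729577 311.20915868118743 250.10249957481648 0.036928505674442995 [ 2.12646495 -2.08241068  0.21957646] [0.00425285 0.56124568 1.62764773]
```

View pics/scene0.png

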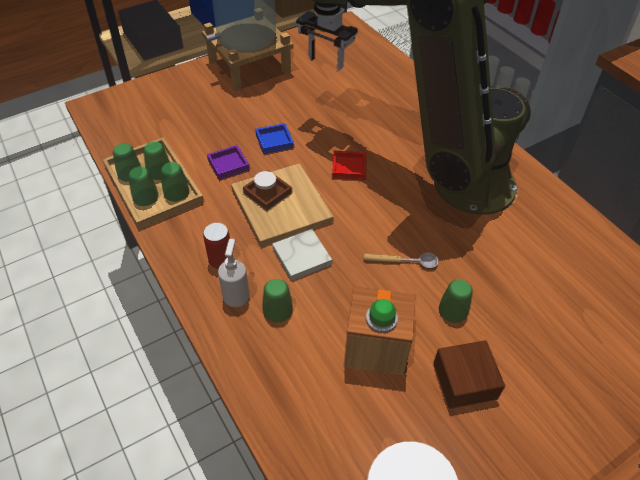

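View pics/top0.png

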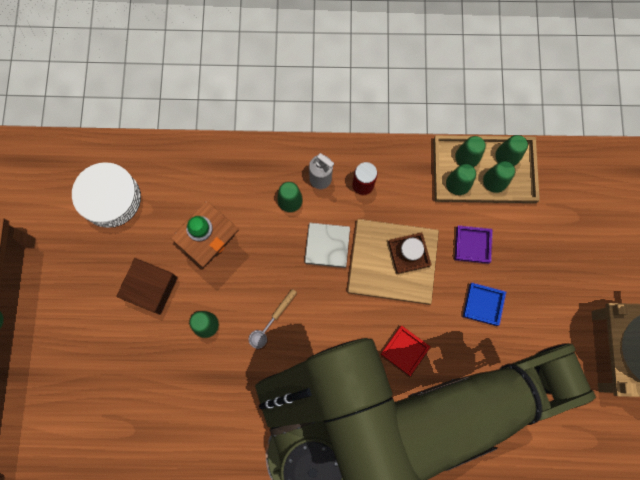

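The top view shows the board at about (393,262) with the tray at (409,252), the stand at (328,245) and the light at (205,237). In this view up is +x and left is +y. Next I'll measure them.

```bash
cat > h.py <<'E'
import numpy as np,cv2
from station import get_obs,camera,masks_of,hand_in
def K(c): return np.array([[c["fx"],0,c["cx"]],[0,c["fy"],c["cy"]],[0,0,1]])
def cloud(c,mask=None):
    v,u=np.nonzero((c["range_z"]>0)&(np.ones((480,640),bool) if mask is None else mask))
    z=c["range_z"][v,u]
    p=cv2.undistortPoints(np.stack([u,v],1).astype(float)[:,None],K(c),np.array([c["k1"],0,0,0]))[:,0]
    P=np.c_[p*z[:,None],z]
    R=cv2.Rodrigues(np.array(c["rvec"]))[0]
    return (P-np.array(c["tvec"]))@R,np.stack([u,v],1)
def proj(c,W):
    return cv2.projectPoints(np.array(W,float).reshape(-1,3),np.array(c["rvec"],float),np.array(c["tvec"],float),K(c),np.array([c["k1"],0,0,0.]))[0][:,0]
def plane(c,uv,z):
    p=cv2.undistortPoints(np.array(uv,float).reshape(-1,1,2),K(c),np.array([c["k1"],0,0,0]))[:,0]
    R=cv2.Rodrigues(np.array(c["rvec"]))[0];t=np.array(c["tvec"])
    o=-R.T@t; d=np.c_[p,np.ones(len(p))]@R
    return o+d*((z-o[2])/d[:,2])[:,None]
def rectw(c,mask,z,zl=None):
    m=mask.astype(np.uint8)
    if zl is not None:
        P,uv=cloud(c,mask); k=(P[:,2]>zl[0])&(P[:,2]<zl[1]); m[:]=0; m[uv[k,1],uv[k,0]]=1
    n,l,s,_=cv2.connectedComponentsWithStats(m); m=(l==1+np.argmax(s[1:,4])).astype(np.uint8)
    cs=cv2.findContours(m,cv2.RETR_EXTERNAL,cv2.CHAIN_APPROX_NONE)[0]
    cs=max(cs,key=len)[:,0]
    W=plane(c,cs,z)[:,:2]
    return cv2.minAreaRect((W*1000).astype(np.float32)),W
E
python3 - <<'E'
from h import *
for n in("top","scene"):
    c=camera(n)
    for t,z in(("tray",.05),("board",.026),("stand",.024),("jar",.08),("ready_light",.162),("tumbler0",.1),("tumbler1",.1),("pump_bottle",.1),("can",.115),("spoon",.005),("napkin_box",.07)):
        for m in masks_of(t,n)[:3 if t in("tray","tumbler0") else 1]:
            P,_=cloud(c,m["mask"])
            r,_=rectw(c,m["mask"],z)
            print(n,t,round(m["conf"],2),np.round(m["extent"]),"rect",np.round(r[0],1),np.round(r[1],1),round(r[2],1),"z",np.round(np.percentile(P[:,2],[5,50,95]),3),"med",np.round(np.median(P,0),3))
E
```

```text
top tray 0.96 [388. 234. 430. 274.] rect [ 561.7 -264. ] [103.2 103.8] 13.9 z [0.026 0.041 0.054] med [ 0.552 -0.255  0.041]
top tray 0.87 [456. 228. 491. 264.] rect [ 589.1 -446.2] [102.  102.5] 84.7 z [-0.     0.009  0.027] med [ 0.599 -0.458  0.009]
top tray 0.86 [464. 282. 508. 322.] rect [ 419.9 -472.5] [106.9 103.1] 76.9 z [-0.001  0.009  0.027] med [ 0.426 -0.483  0.009]
top board 0.72 [346. 220. 437. 306.] rect [ 540.  -221.6] [239.6 224.7] 83.1 z [0.018 0.026 0.032] med [ 0.518 -0.198  0.026]
top stand 0.86 [307. 224. 354. 267.] rect [585.  -30.4] [119.3 123.2] 85.4 z [0.016 0.024 0.03 ] med [ 0.584 -0.03   0.024]
top ready_light 0.71 [170. 203. 240. 266.] rect [576.5 302.6] [125.6 147.1] 47.9 z [0.155 0.163 0.213] med [0.573 0.3   0.163]
top tumbler0 0.92 [278. 182. 301. 213.] rect [705.6  79.1] [89.1 68.1] 1.9 z [0.011 0.089 0.104] med [0.71  0.082 0.089]
top tumbler0 0.83 [193. 307. 220. 338.] rect [343.3 302.6] [73.7 78.4] 3.2 z [0.008 0.093 0.104] med [0.344 0.304 0.093]
top tumbler0 0.59 [388. 232. 434. 276.] rect [ 549.  -255.4] [101.2 100.6] 14.4 z [0.026 0.039 0.054
[... 1842 characters left out ...]
 -238. ] [98.8 58.2] 62.4 z [0.044 0.081 0.088] med [ 0.571 -0.257  0.081]
scene tumbler1 0.79 [263. 281. 294. 322.] rect [740.9 116.4] [115.5  67.9] 60.0 z [0.015 0.074 0.103] med [0.735 0.103 0.074]
scene pump_bottle 0.88 [217. 242. 247. 307.] rect [795.4 -10.4] [204.7  68.9] 72.4 z [0.01  0.105 0.184] med [0.802 0.011 0.105]
scene can 0.68 [205. 224. 228. 266.] rect [794.3 -96.6] [140.4  57.9] 65.4 z [0.03  0.106 0.12 ] med [ 0.789 -0.117  0.106]
scene spoon 0.7 [365. 254. 439. 275.] rect [305.9 155.8] [46.8 47.1] 7.9 z [0.002 0.014 0.023] med [0.335 0.138 0.014]
scene napkin_box 0.81 [435. 340. 507. 407.] rect [467.  486.8] [148.5 142. ] 68.5 z [0.011 0.07  0.075] med [0.466 0.488 0.07 ]
```

```bash
cat >> h.py <<'E'
def sq(cx,cy,yaw,hx,hy,z):
    a=np.radians(yaw);R=np.array([[np.cos(a),-np.sin(a)],[np.sin(a),np.cos(a)]])
    P=np.array([[hx,hy],[hx,-hy],[-hx,-hy],[-hx,hy]])@R.T+[cx,cy]
    return np.c_[P,np.full(4,z)]/1000
def crop(c,name,polys,u0,v0,w,h,s):
    im=cv2.resize(c["img"][v0:v0+h,u0:u0+w,::-1],None,fx=s,fy=s,interpolation=cv2.INTER_CUBIC)
    for P,col in polys:
        q=((proj(c,P)-[u0,v0]+.5)*s-.5)
        cv2.polylines(im,[np.round(q*8).astype(int)],True,col,1,cv2.LINE_AA,3)
    cv2.imwrite("pics/"+name,im)
E
python3 - <<'E'
from h import *
b=sq(540,-221.6,-6.9,110,120,26);s=sq(585,-30.4,-4.6,60,60,24)
t=sq(556,-260,14,50,50,50);tb=sq(556,-260,14,50,50,26)
P=[(b,(255,0,0)),(s,(0,0,255)),(t,(0,255,0)),(tb,(0,255,255))]
c=camera("top");crop(c,"t1.png",P,296,205,150,110,5)
c=camera("scene");crop(c,"s1.png",P,220,155,130,130,4.5)
E
```

```text
(no output)
```

View pics/t1.png

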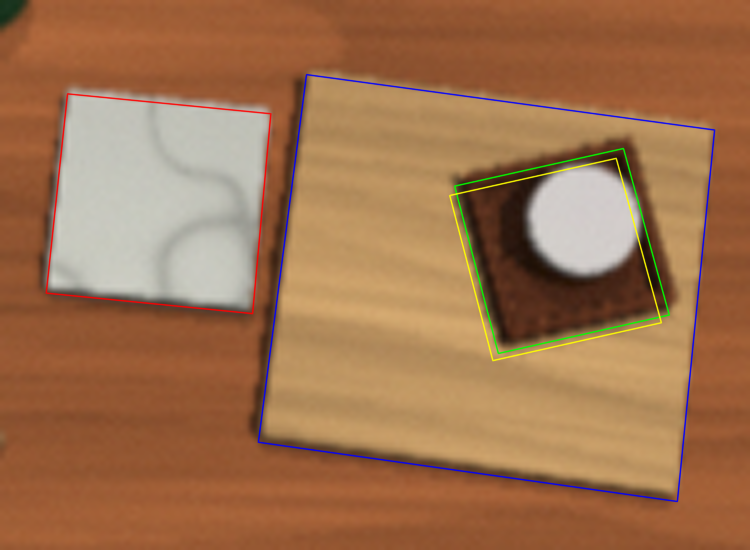

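View pics/s1.png

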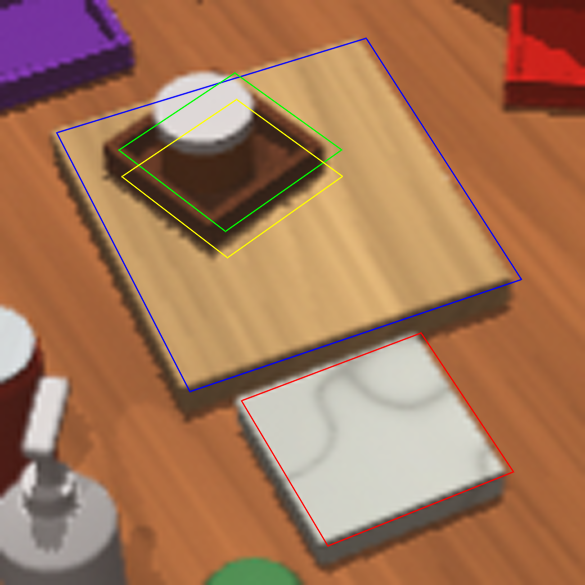

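Stand fits well at (586,-31), yaw -4.6°. The tray corners seen in the crop give about (562,-262), yaw 14°. First I'll nudge the tray sideways to square it with the stand's axis, starting at (470,-262) with the jaws along the stand's y.

```bash
python3 -m jog '28 27 0 0 0 -4 0.36; 56 54 0 0 0 -8 0.36; 84 81 0 0 0 -12 0.36; 112 108 0 0 0 -16 0.36; 140 135 0 0 0 -20 0.36; 168 162 0 0 0 -24 0.36; 196 189 0 0 0 -28.3 0.36; 224 215 0 0 0 -28.3 0.36; 249 241 0 0 0 -28.3 0.36; 249 241 0 0 0 -28.3 0.36'
```

```text
time_s: 2.23
ee_pos: [0.4733, -0.2586, 0.2054]
eef_rot: [-1.572, 0.001, 3.066]
force: [-1.2, 1.0, -0.2]
grip_width: 0.0602
```

```bash
python3 -m jog '-3 -3 -40 0 0 0 0.36; -3 -3 -80 0 0 0 0.36; -3 -3 -120 0 0 0 0.36; -3 -3 -150 0 0 0 0.36; -3 -3 -171 0 0 0 0.36; -3 -3 -171 0 0 0 0.36; -3 -3 -171 0 0 0 0.36'
python3 - <<'E'
from h import *
c=camera("top");t=sq(562,-262.5,14,50,50,50);crop(c,"t2.png",[(t,(0,255,0))],360,205,110,100,6)
c=camera("scene");crop(c,"s2.png",[(t,(0,255,0))],220,110,150,120,5)
E
```

```text
time_s: 2.82
ee_pos: [0.4699, -0.2618, 0.0343]
eef_rot: [-1.572, -0.001, 3.066]
force: [0.6, 0.8, 1.6]
grip_width: 0.0602
```

View pics/t2.png

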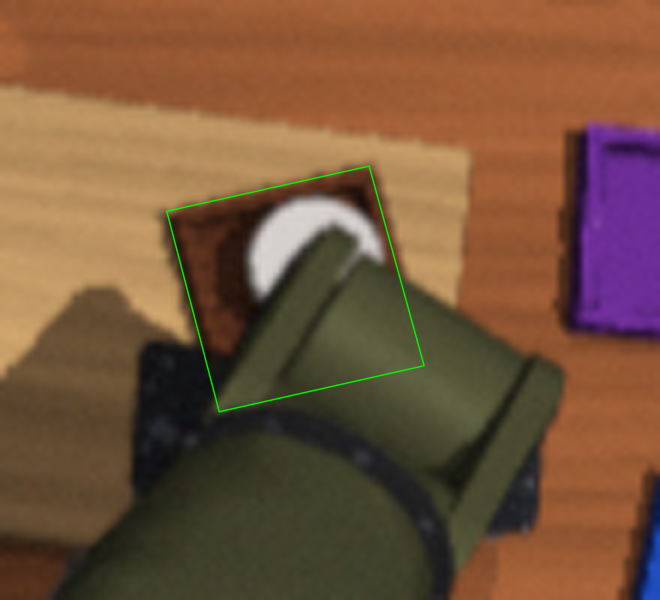

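View pics/s2.png

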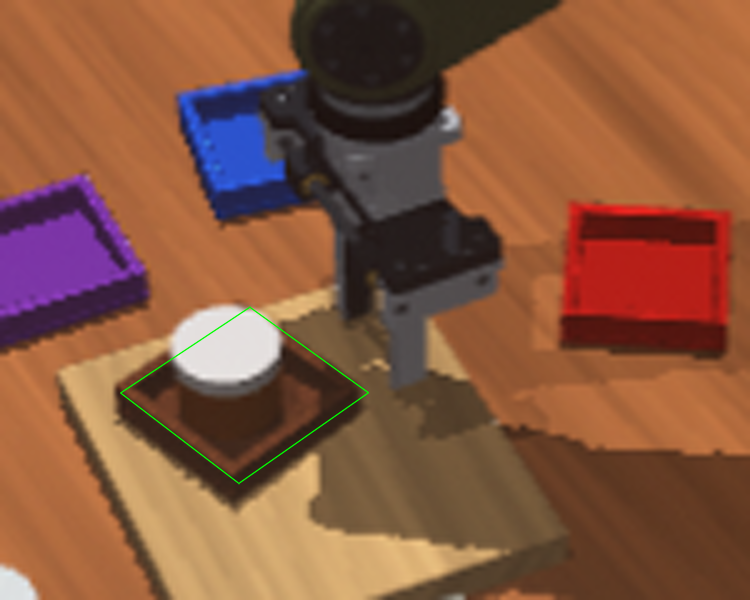

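The refined outline fits in both views, and the fingers are clear of the near rim. Now the gentle sideways push.

```bash
python3 -m jog '9 -1 0 0 0 0 0.36; 18 -1 0 0 0 0 0.36; 22 -2 0 0 0 0 0.36; 26 -2 0 0 0 0 0.36; 30 -2 0 0 0 0 0.36; 34 -3 0 0 0 0 0.36; 38 -3 0 0 0 0 0.36; 38 -3 0 0 0 0 0.36'; python3 -m jog '-10 0 0 0 0 0 0.36; -40 0 0 0 0 0 0.36; -40 0 60 0 0 0 0.36; -60 -30 100 0 0 0 0.36;-80 -70 100 0 0 0 0.36;-80 -70 100 0 0 0 0.36'
python3 - <<'E'
from h import *
c=camera("top");m=masks_of("tray","top")
for q in m[:3]:
    r,_=rectw(c,q["mask"],.05);print(q["conf"],r)
s=sq(586,-31,-4.6,60,60,24)
t=sq(567.4,-260,-4.6,50,50,50);crop(c,"t3.png",[(t,(0,255,0)),(s,(0,0,255))],296,205,150,110,5)
c=camera("scene");crop(c,"s3.png",[(t,(0,255,0)),(s,(0,0,255))],220,145,130,130,4.5)
E
```

```text
time_s: 3.58
ee_pos: [0.5095, -0.2653, 0.0366]
eef_rot: [-1.57, 0.003, 3.066]
force: [-0.8, 0.6, 0.4]
grip_width: 0.0598
time_s: 4.08
ee_pos: [0.4292, -0.338, 0.1405]
eef_rot: [-1.566, 0.008, 3.066]
force: [-0.2, -0.5, -0.4]
grip_width: 0.06
0.87 ((573.9848022460938, -271.5278625488281), (101.29508209228516, 102.23780822753906), 8.176972389221191)
0.77 ((414.799072265625, -486.1859130859375), (76.77172088623047, 105.65473175048828), 76.1729736328125)
0.7 ((721.1793212890625, 83.00703430175781), (85.53990936279297, 67.30021667480469), 1.435498595237732)
```

View pics/t3.png

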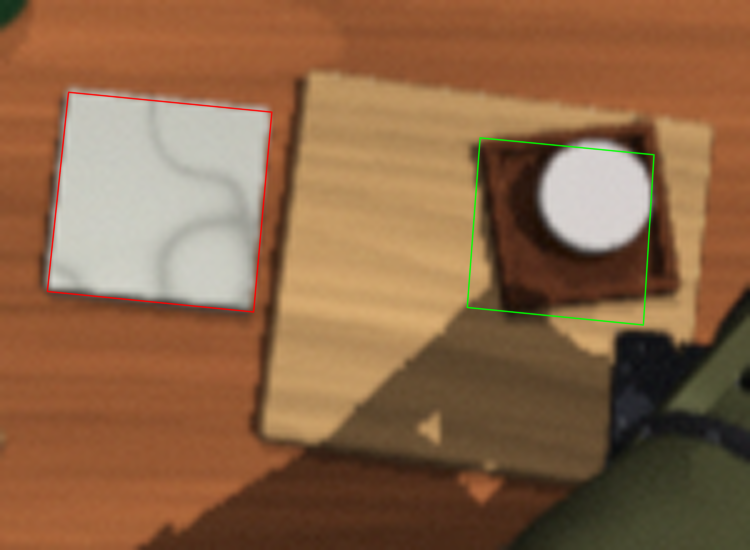

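View pics/s3.png

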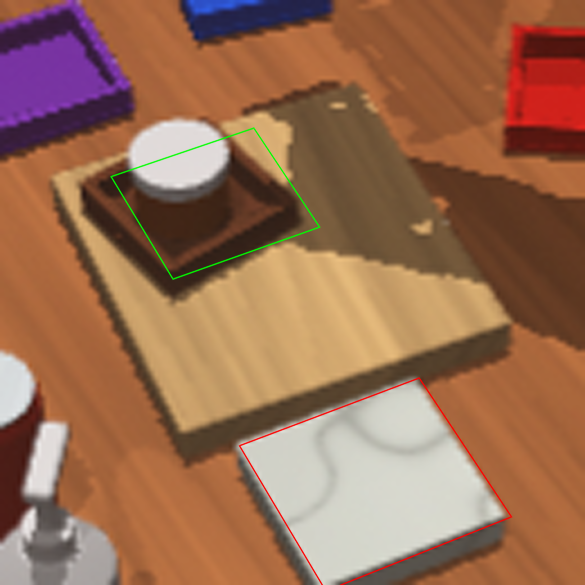

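The tray now sits at about (575,-271), yaw about 8.5°, with the jar upright. Pushing on the −y face will finish the turn, so I'll check joint 6's room before turning the gripper.

```bash
python3 -c "
from station import get_obs;print(get_obs()['qpos'].round(2))"
```

```text
[-0.73  0.35  1.62  0.    1.17  0.92]
```

```bash
python3 -m jog '0 -14 0 0 0 7 0.36; 0 -14 0 0 0 14 0.36; 10 -14 0 0 0 21 0.36; 25 -14 0 0 0 28 0.36; 45 -14 0 0 0 35 0.36; 65 -14 0 0 0 42 0.36; 85 -14 0 0 0 49 0.36; 105 -14 0 0 0 56 0.36; 125 -14 0 0 0 63 0.36; 137 -14 0 0 0 70 0.36'; python3 -m jog '0 0 0 0 0 7 0.36; 0 0 0 0 0 14 0.36; 0 0 0 0 0 19.7 0.36; 0 0 0 0 0 19.7 0.36'
```

```text
time_s: 5.07
ee_pos: [0.5683, -0.3485, 0.1363]
eef_rot: [-1.57, 0.005, -1.99]
force: [0.0, 0.5, 0.3]
grip_width: 0.06
time_s: 5.4
ee_pos: [0.5688, -0.347, 0.1353]
eef_rot: [-1.571, 0.006, -1.64]
force: [0.2, -0.5, -0.2]
grip_width: 0.0604
```

```bash
python3 -m jog '-2 -6 -30 0 0 -0.6 0.36; -2 -6 -65 0 0 -0.6 0.36; -2 -6 -101 0 0 -0.6 0.36; -2 -6 -101 0 0 -0.6 0.36; -2 -6 -101 0 0 -0.6 0.36'
python3 -m jog '-1 8 0 0 0 0 0.36; 0 14 0 0 0 0 0.36; 0 18 0 0 0 0 0.36; 0 22 0 0 0 0 0.36; 0 26 0 0 0 0 0.36; 0 30 0 0 0 0 0.36;1 34 0 0 0 0 0.36;1 38 0 0 0 0 0.36; 1 42 0 0 0 0 0.36; 1 46 0 0 0 0 0.36'
python3 -m jog '0 4 0 0 0 0 0.36; 0 8 0 0 0 0 0.36; 0 12 0 0 0 0 0.36; 1 16 0 0 0 0 0.36; 1 20 0 0 0 0 0.36; 1 24 0 0 0 0 0.36;1 28 0 0 0 0 0.36;1 30 0 0 0 0 0.36;  1 30 0 0 0 0 0.36'
python3 - <<'E'
from h import *
c=camera("top");m=masks_of("tray","top")
for q in m[:3]:
    r,_=rectw(c,q["mask"],.05);print(q["conf"],r)
s=sq(586,-31,-4.6,60,60,24)
t=sq(572.4,-227,-4.6,50,50,50);crop(c,"t4.png",[(t,(0,255,0)),(s,(0,0,255))],296,205,150,110,5)
c=camera("scene");crop(c,"s4.png",[(t,(0,255,0)),(s,(0,0,255))],220,145,130,130,4.5)
E
```

```text
time_s: 5.82
ee_pos: [0.5665, -0.3519, 0.033]
eef_rot: [-1.574, 0.008, -1.652]
force: [0.6, 0.4, 1.0]
grip_width: 0.0601
time_s: 6.65
ee_pos: [0.5678, -0.3059, 0.0334]
eef_rot: [-1.572, 0.007, -1.653]
force: [0.1, -5.8, 3.0]
grip_width: 0.0602
time_s: 7.4
ee_pos: [0.5688, -0.2751, 0.0334]
eef_rot: [-1.573, 0.008, -1.652]
force: [0.5, 0.3, -0.4]
grip_width: 0.0602
0.9 ((419.021240234375, -470.2142333984375), (105.56835174560547, 100.51251220703125), 76.16233825683594)
0.84 ((277.2496643066406, -275.111572265625), (51.208282470703125, 88.83908081054688), 59.37040710449219)
0.76 ((588.0703125, -202.50245666503906), (79.60676574707031, 106.33195495605469), 83.73126220703125)
```

View pics/t4.png

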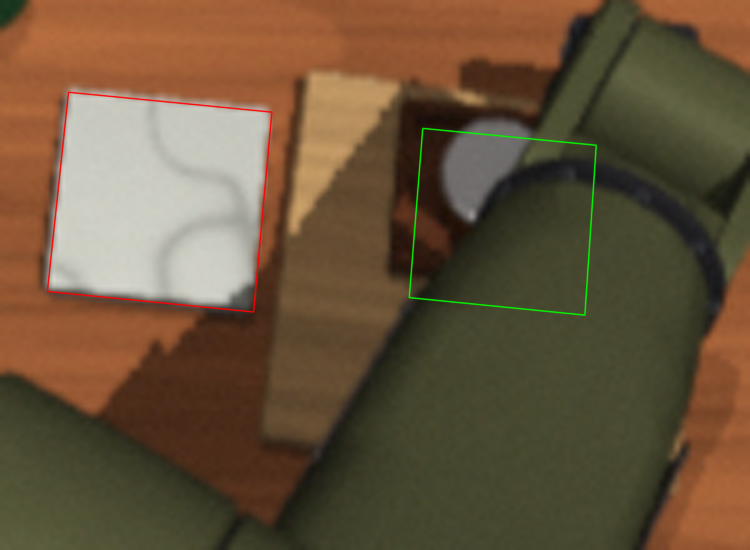

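View pics/s4.png

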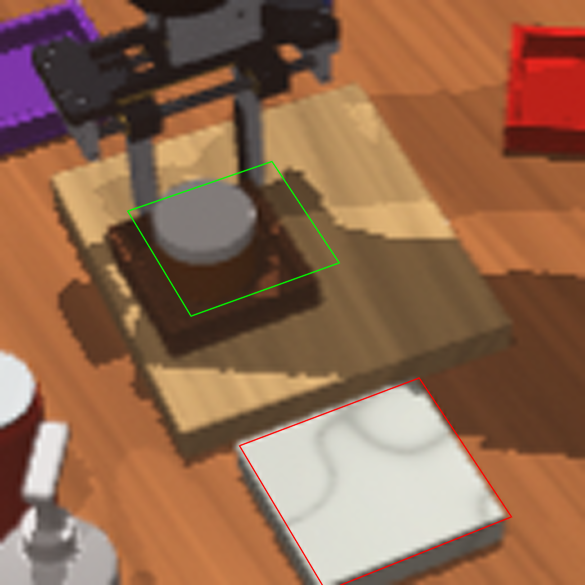

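The tray's visible left edge runs from (402,97) to (390,273), so it is squared up at yaw about −4°, centred near (589,−215). That is some 18 mm too far in +x, so I'll recentre the fingers behind it and push on with a slight −x drift.

```bash
python3 -m jog '0 -10 0 0 0 0 0.36; 8 -12 0 0 0 0 0.36; 16 -11 0 0 0 0 0.36; 16 -8 0 0 0 0 0.36; 16 -4 0 0 0 0 0.36; 16 0 0 0 0 0 0.36; 16 5 0 0 0 0 0.36; 16 10 0 0 0 0 0.36; 16 15 0 0 0 0 0.36; 16 20 0 0 0 0 0.36'
python3 -m jog '0 5 0 0 0 0 0.36; 0 10 0 0 0 0 0.36; 0 15 0 0 0 0 0.36; 0 20 0 0 0 0 0.36; -1 25 0 0 0 0 0.36; -1 30 0 0 0 0 0.36;-1 35 0 0 0 0 0.36;-1 40 0 0 0 0 0.36; -1 45 0 0 0 0 0.36; -1 50 0 0 0 0 0.36'
python3 -m jog '0 5 0 0 0 0 0.36; 0 10 0 0 0 0 0.36; 0 15 0 0 0 0 0.36; 0 20 0 0 0 0 0.36; -1 25 0 0 0 0 0.36; -1 30 0 0 0 0 0.36; -1 33 0 0 0 0 0.36; -1 33 0 0 0 0 0.36'
python3 - <<'E'
from h import *
o=get_obs();x,y=o["ee_pos"][:2]*1000
s=sq(586,-31,-4.6,60,60,24)
t=sq(x+4.8+2,y+60,-4.6,50,50,50);print(x+6.8,y+60)
P=[(t,(0,255,0)),(s,(0,0,255))]
c=camera("top");crop(c,"t5.png",P,296,205,150,110,5)
c=camera("scene");crop(c,"s5.png",P,220,145,130,130,4.5)
E
```

```text
time_s: 8.38
ee_pos: [0.5846, -0.2549, 0.0332]
eef_rot: [-1.573, 0.008, -1.653]
force: [-0.5, -1.5, -1.6]
grip_width: 0.0604
time_s: 9.22
ee_pos: [0.5836, -0.2044, 0.0333]
eef_rot: [-1.573, 0.008, -1.653]
force: [0.0, -3.1, -0.7]
grip_width: 0.0603
time_s: 9.88
ee_pos: [0.5826, -0.1707, 0.0334]
eef_rot: [-1.573, 0.008, -1.652]
force: [0.5, 0.3, 0.1]
grip_width: 0.0601
589.4135828483209 -110.69859442774467
```

View pics/t5.png

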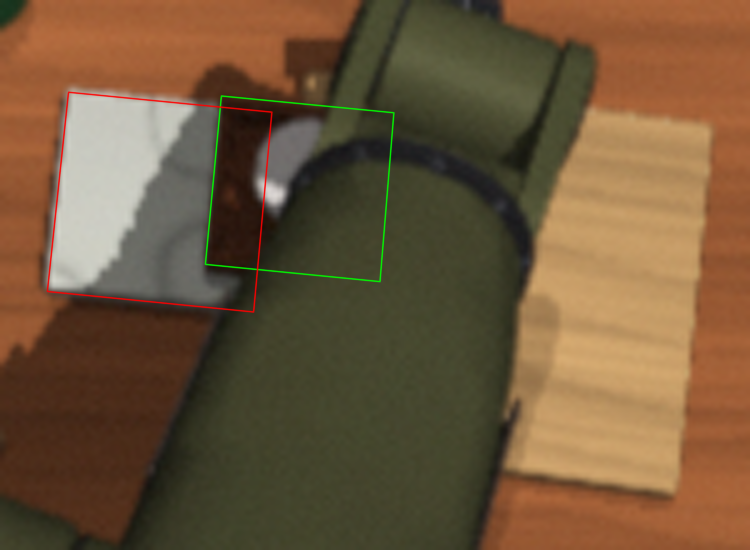

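View pics/s5.png

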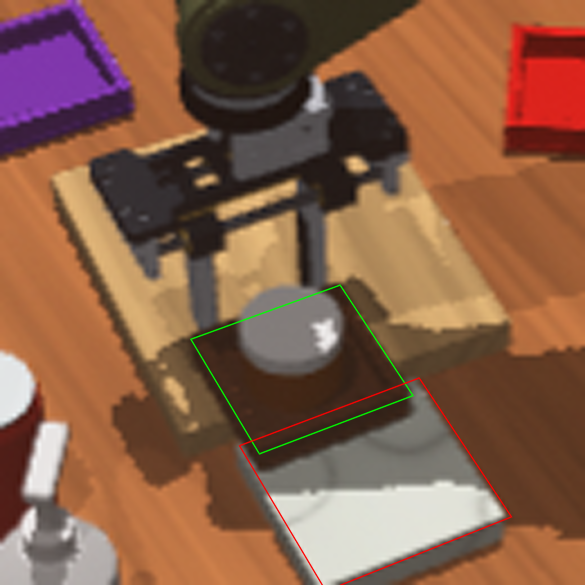

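The predicted outline, tray at (589,−111), fits both views and the front of the tray is already over the stand. Continuing.

```bash
python3 -m jog '0 4 0 0 0 0 0.36; 0 9 0 0 0 0 0.36; -1 14 0 0 0 0 0.36; -1 19 0 0 0 0 0.36; -1 24 0 0 0 0 0.36; -1 28 0 0 0 0 0.36;-2 32 0 0 0 0 0.36;-2 36 0 0 0 0 0.36; -2 40 0 0 0 0 0.36; -2 44 0 0 0 0 0.36'
python3 -m jog '0 4 0 0 0 0 0.36; -1 8 0 0 0 0 0.36; -1 12 0 0 0 0 0.36; -1 16 0 0 0 0 0.36; -1 20 0 0 0 0 0.36; -1 24 0 0 0 0 0.36; -2 28 0 0 0 0 0.36; -2 29 0 0 0 0 0.36; -2 29 0 0 0 0 0.36'
python3 - <<'E'
from h import *
o=get_obs();x,y=o["ee_pos"][:2]*1000
s=sq(586,-31,-4.6,60,60,24)
t=sq(x+4.8+2,y+60,-4.6,50,50,48);print(x+6.8,y+60)
P=[(t,(0,255,0)),(s,(0,0,255))]
c=camera("top");crop(c,"t6.png",P,296,205,150,110,5)
c=camera("scene");crop(c,"s6.png",P,220,145,130,130,4.5)
E
```

```text
time_s: 10.82
ee_pos: [0.5805, -0.1267, 0.0332]
eef_rot: [-1.573, 0.008, -1.652]
force: [0.5, -4.1, 1.6]
grip_width: 0.0602
time_s: 11.57
ee_pos: [0.5784, -0.0971, 0.0332]
eef_rot: [-1.574, 0.008, -1.652]
force: [0.3, -0.3, -0.1]
grip_width: 0.0603
585.1930502337844 -37.13747511013139
```

View pics/t6.png

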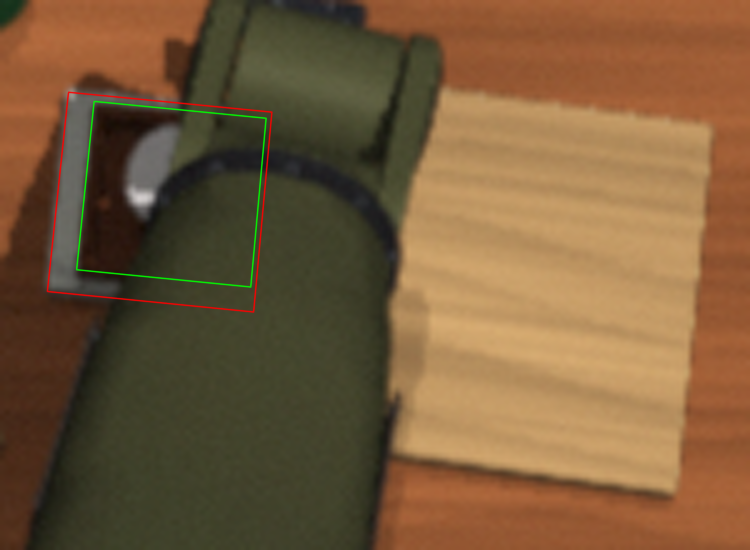

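View pics/s6.png

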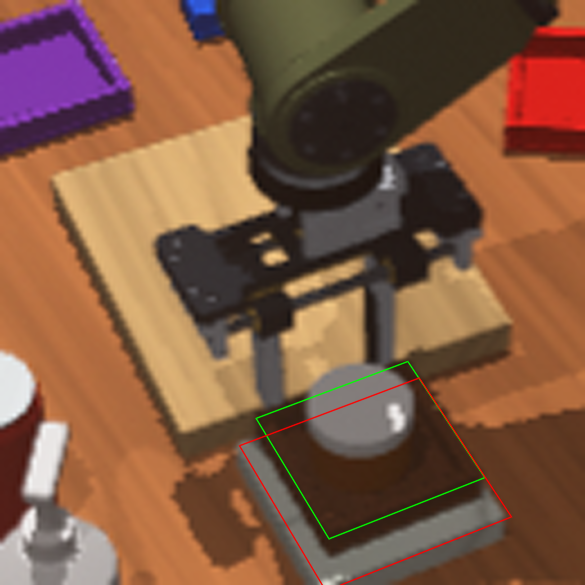

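```bash
python3 -m jog '0 2 0 0 0 0 0.36; 0 4 0 0 0 0 0.36; 0 6 0 0 0 0 0.36; 0 6 0 0 0 0 0.36; 0 6 0 0 0 0 0.36'
python3 -m jog '0 -10 0 0 0 0 0.36; -10 -30 30 0 0 0 0.36; -40 -50 70 0 0 0 0.36; -70 -70 100 0 0 0 0.36; -100 -90 110 0 0 0 0.36; -130 -110 110 0 0 0 0.36; -130 -110 110 0 0 0 0.36'
python3 - <<'E'
from h import *
s=sq(586,-31,-4.6,60,60,24)
t=sq(586,-31,-4.6,50,50,48);
P=[(t,(0,255,0)),(s,(0,0,255))]
c=camera("top");crop(c,"t7.png",P,296,215,70,60,10)
for q in masks_of("tray","top")[:3]:
    r,_=rectw(c,q["mask"],.048);print(q["conf"],r)
c=camera("scene");crop(c,"s7.png",P,250,205,90,90,6.5)
E
```

```text
time_s: 12.08
ee_pos: [0.5785, -0.0913, 0.0333]
eef_rot: [-1.573, 0.009, -1.652]
force: [-0.2, -1.1, -0.5]
grip_width: 0.0604
time_s: 12.67
ee_pos: [0.4454, -0.2041, 0.1449]
eef_rot: [-1.572, 0.007, -1.655]
force: [-0.5, 0.8, -0.3]
grip_width: 0.0603
0.95 ((418.55615234375, -471.25927734375), (105.49573516845703, 103.22611999511719), 76.21420288085938)
0.93 ((273.62591552734375, -274.5587158203125), (60.662017822265625, 110.88973999023438), 71.86793518066406)
0.71 ((589.5797119140625, -446.5857849121094), (102.2035140991211, 103.18396759033203), 85.30472564697266)
```

View pics/t7.png

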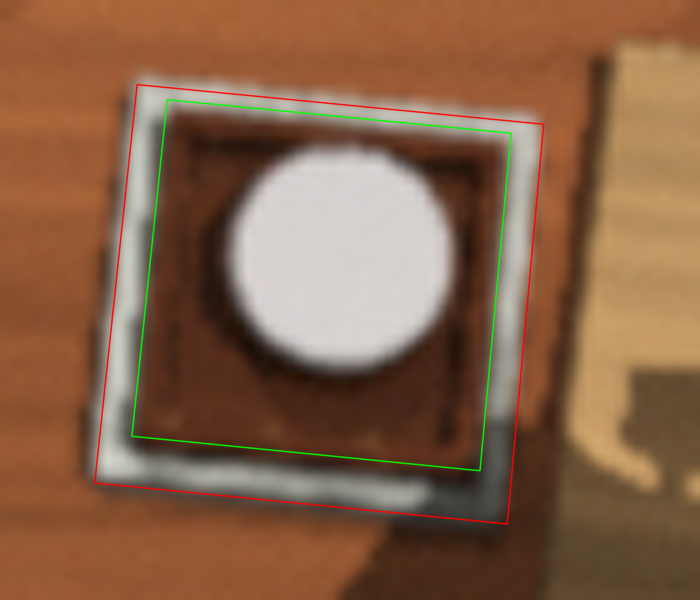

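View pics/s7.png

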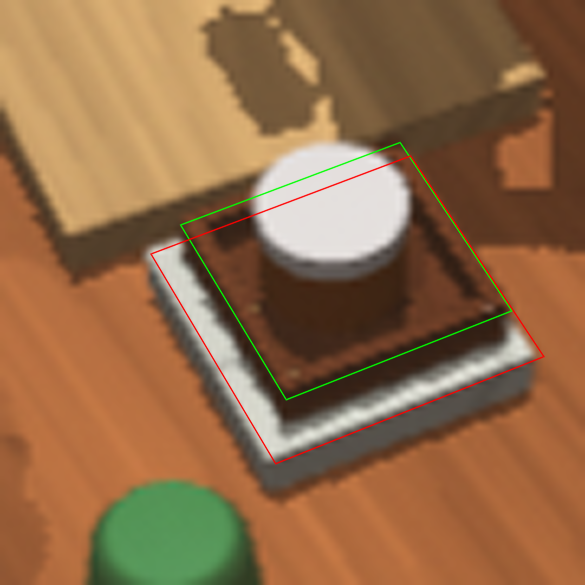

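Tray is on the stand, square to it with about 8–12 mm of margin on every side (top view rim 135–510 px inside the stand's 95–540), and the jar is upright. Next I'll measure the light.

```bash
python3 - <<'E'
from h import *
for n in("top","scene"):
    c=camera(n);m=masks_of("ready_light",n)[0]["mask"]
    r,_=rectw(c,m,.162,(.15,.175));print(n,r)
    P,uv=cloud(c,m);k=P[:,2]>.19
    px=c["img"][uv[:,1],uv[:,0]].astype(int)
    k2=(px[:,0]>170)&(px[:,2]<70)&(px[:,1]<130)&(px[:,1]>40)
    g=(px[:,1]>px[:,0]+40)
    print("orange",k2.sum(),np.median(P[k2],0),"dome",np.median(P[g],0))
    P2=plane(c,uv[k2],.162);print(P2.mean(0))
    F=[]
    a=42;cx,cy=578,302
    for (yaw,col) in((42,(255,0,0)),(45,(0,255,255))):
        F.append((sq(cx,cy,yaw,60,70,162),col))
    u,v=(165,195) if n=="top" else(335,280)
    crop(c,n[0]+"8.png",F,u,v,85,100,6)
E
```

```text
top ((577.2307739257812, 301.9306640625), (121.99153137207031, 142.4515380859375), 48.61326217651367)
orange 175 [0.55721905 0.27511543 0.16213675] dome [0.58627107 0.31237363 0.21042567]
[0.56535401 0.292327   0.162     ]
scene ((582.9467163085938, 304.68084716796875), (128.32180786132812, 137.8998565673828), 49.11151123046875)
orange 1303 [0.58001396 0.30230379 0.16333441] dome [0.59963282 0.32129637 0.21295569]
[0.58578518 0.30683634 0.162     ]
```

View pics/t8.png

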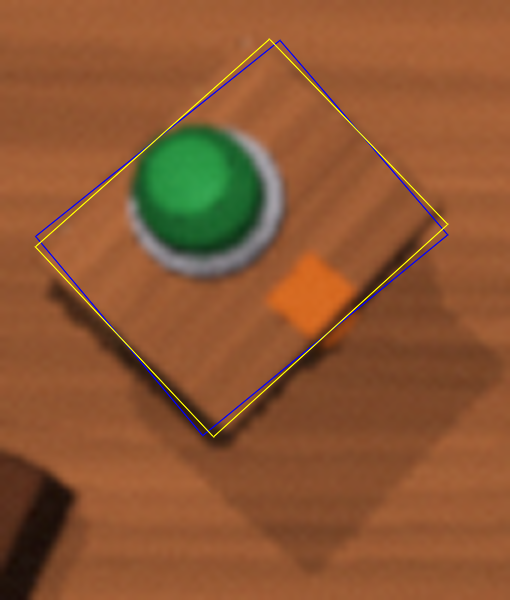

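View pics/s8.png

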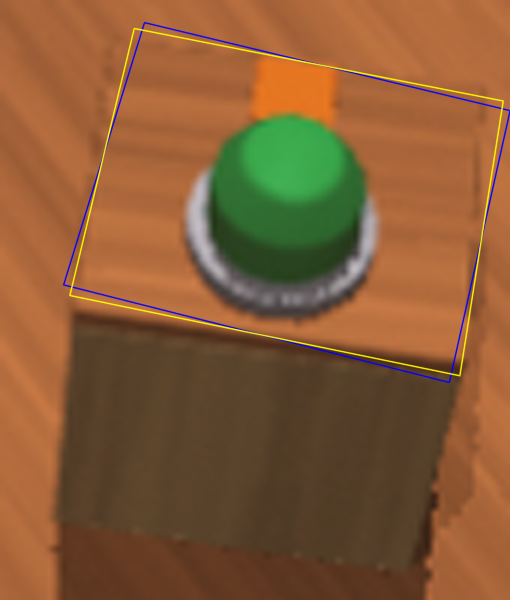

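The cap's depth axis runs at about 48.6°, steeper than the overlays I drew. Checking that.

```bash
python3 - <<'E'
from h import *
for n in("top","scene"):
    c=camera(n)
    F=[(sq(577.5,301.5,48.7,60,70,162),(255,0,0)),(sq(577.5,301.5,48.7,60,70,150),(255,255,0))]
    # switch mark centre front edge, column footprint
    a=np.radians(48.7);f=-np.array([np.cos(a),np.sin(a)])
    o=np.array([577.5,301.5])+20*f   # column front = centre +60f-40f
    print(o)
    u,v=(165,195) if n=="top" else(335,280)
    crop(c,n[0]+"9.png",F,u,v,85,100,6)
E
```

```text
[564.29996664 286.47471733]
[564.29996664 286.47471733]
```

View pics/t9.png

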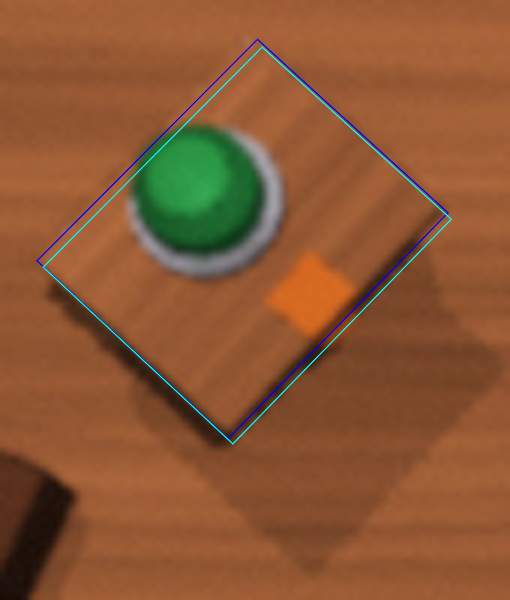

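View pics/s9.png

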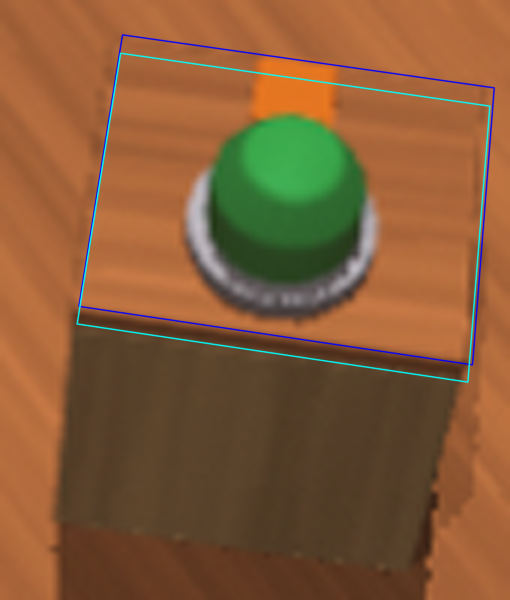

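```bash
cat >> h.py <<'E'
from scipy.spatial.transform import Rotation as Ro
A=np.radians(49.);F=-np.array([np.cos(A),np.sin(A),0]);Z=np.array([0,0,1.])
S=np.array([578,302,0])+52*F+120*Z
D=-F*np.sin(np.radians(40))-Z*np.cos(np.radians(40)); N=F*np.cos(np.radians(40))-Z*np.sin(np.radians(40))
W=np.array([np.sin(A),-np.cos(A),0])
RT=np.stack([np.cross(D,W),D,W],1)
def todo(T):
    o=get_obs();R=Ro.from_euler("xyz",o["eef_rot"]).as_matrix()
    print("at",o["ee_pos"]*1000,"shift",(T-o["ee_pos"]*1000).round(1),"turn",np.degrees(Ro.from_matrix(RT@R.T).as_rotvec()).round(2),"q",o["qpos"].round(2))
    d=o["ee_pos"]*1000-S;print("rel s: d,n,w",[round(float(d@k),1) for k in(D,N,W)])
E
python3 -c "
from h import *
todo(S+8*D+40*N-90*D)"
```

```text
at [ 449.04627489 -200.68873844  142.87262399] shift [ 40.2 400.5  14.2] turn [ 36.93 -15.72 -35.  ] q [-0.5   0.24  1.75  0.01  1.16 -0.42]
rel s: d,n,w [-282.3, 300.9, 232.5]
```

```bash
python3 -m jog '4 40 20 3.7 -1.6 -3.5 1; 8 80 30 7.4 -3.1 -7 1; 12 120 30 11.1 -4.7 -10.5 1; 16 160 30 14.8 -6.3 -14 1; 20 200 30 18.5 -7.9 -17.5 1; 24 240 30 22.2 -9.4 -21 1; 28 280 30 25.8 -11 -24.5 1; 32 320 25 29.5 -12.6 -28 1; 36 360 20 33.2 -14.1 -31.5 1; 40 400 14 36.9 -15.7 -35 1'
python3 -c "
from h import *
todo(S+8*D+40*N-90*D)"
```

```text
time_s: 13.95
ee_pos: [0.4891, 0.2011, 0.1571]
eef_rot: [-1.572, 0.7, -2.291]
force: [1.6, 0.9, 1.0]
grip_width: 0.0009
at [489.07895957 201.05564019 157.09273594] shift [ 0.1 -1.2  0. ] turn [-0.15  0.03  0.2 ] q [0.09 0.07 2.09 0.86 0.63 0.18]
rel s: d,n,w [-81.5, 39.4, -0.9]
```

Excellent. I'll slide down parallel to the panel and then check with the cameras.

```bash
python3 -m jog '10 11 -18 0 0 0 1; 20 22 -36 0 0 0 1; 30 33 -54 0 0 0 1; 38 42 -69 0 0 0 1; 38 42 -69 0 0 0 1; 38 42 -69 0 0 0 1'
python3 - <<'E'
from h import *
todo(S+8*D+12*N)
c=camera("scene");crop(c,"s10.png",[],310,210,180,150,4.4)
c=camera("wrist");crop(c,"w10.png",[],0,0,640,480,1)
for n in("wrist","scene"):
    for q in masks_of("switch_face",n)[:2]: print(n,q["conf"],q["extent"])
E
```

```text
time_s: 14.45
ee_pos: [0.5265, 0.2435, 0.0874]
eef_rot: [-1.574, 0.699, -2.291]
force: [-1.1, 0.8, -0.3]
grip_width: 0.0006
at [526.49876399 243.50867618  87.36870242] shift [14.7 16.2 18.8] turn [-0.13 -0.08  0.12] q [0.18 0.3  2.02 1.06 0.48 0.02]
rel s: d,n,w [8.3, 40.8, -0.5]
wrist 0.77 [300.1, 212.1, 358.0, 233.4]
scene 0.25 [440.4, 279.0, 474.3, 324.5]
```

View pics/s10.png

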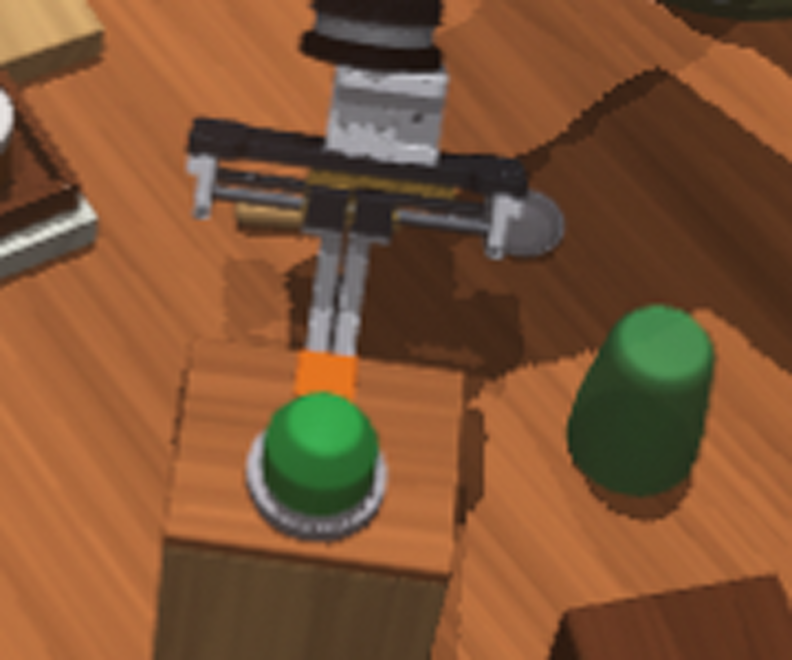

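View pics/w10.png

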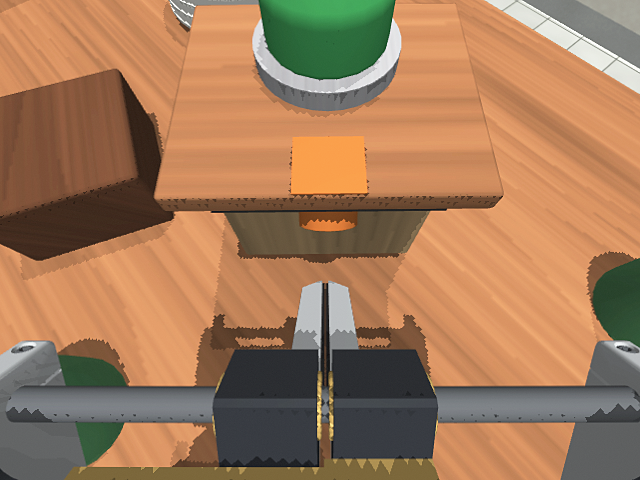

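The fingers (326 px) line up with the switch, whose rim shows at (329,222) in the wrist view. I'll check its depth against the model.

```bash
python3 - <<'E'
from h import *
c=camera("wrist");m=masks_of("switch_face","wrist")[0]["mask"]
P,uv=cloud(c,m);Q=P*1000-S
px=c["img"][uv[:,1],uv[:,0]].astype(int)
k=(px[:,0]>px[:,2]+80)
for nm,a in(("d",D),("n",N),("w",W)): print(nm,np.percentile(Q[k]@a,[5,25,50,75,95]).round(1))
print(k.sum(), proj(c,(S+15*0)/1000),proj(c,(S+15*D)/1000))
# lip front edge
q=proj(c,np.array([S+8*F+(162-120)*Z+70*W,S+8*F+42*Z-70*W])/1000);print(q)
E
```

```text
d [-14.4 -13.5 -12.5 -10.5  -7. ]
n [-11.   -9.4  -7.3  -5.1  -3.4]
w [-10.4  -4.9   1.3   7.   12.5]
894 [[324.3340118  230.41181849]] [[324.32017696 223.79673526]]
[[501.70795065 201.59058815]
 [146.5362168  202.86563895]]
```

```bash
python3 -c "
from h import *
print(N,D,W)"; python3 -m jog '5 6 6.5 0 0 0 1; 10 11.5 12.5 0 0 0 1; 13 15 17 0 0 0 1; 13 15 17 0 0 0 1; 13 15 17 0 0 0 1'; python3 -m jog '1 1.1 1.3 0 0 0 1; 2 2.3 2.6 0 0 0 1; 3 3.5 3.9 0 0 0 1; 3 3.5 3.9 0 0 0 1'; python3 -m jog '1 1.1 1.3 0 0 0 1;1 1.1 1.3 0 0 0 1'; python3 -c "
from h import *
todo(S)"
```

```text
[-0.50257037 -0.57814108 -0.64278761] [ 0.42170662  0.48511797 -0.76604444] [ 0.75470958 -0.65605903  0.        ]
time_s: 15.17
ee_pos: [0.5403, 0.2576, 0.1065]
eef_rot: [-1.571, 0.702, -2.29]
force: [1.4, 0.6, 0.1]
grip_width: 0.0007
time_s: 15.5
ee_pos: [0.5435, 0.2612, 0.1106]
eef_rot: [-1.57, 0.702, -2.29]
force: [0.5, 0.5, -0.2]
grip_width: 0.0001
time_s: 15.67
ee_pos: [0.5443, 0.2623, 0.1116]
eef_rot: [-1.571, 0.702, -2.29]
force: [-2.4, -0.9, -0.7]
grip_width: -0.0
at [544.25212934 262.27337104 111.64637044] shift [-0.4  0.5  8.4] turn [-0.16  0.13  0.21] q [0.21 0.29 1.95 0.94 0.49 0.17]
rel s: d,n,w [6.3, 5.5, 0.6]
```

```bash
for i in 1 2; do :; done; python3 -m jog '1 1.1 1.3 0 0 0 1;1 1.1 1.3 0 0 0 1'; python3 -m jog '1 1.1 1.3 0 0 0 1;1 1.1 1.3 0 0 0 1'; python3 -m jog '1 1.1 1.3 0 0 0 1;1 1.1 1.3 0 0 0 1'; python3 -c "
from h import *
todo(S);print(get_obs()['force']@N)"
```

```text
time_s: 15.83
ee_pos: [0.5451, 0.2634, 0.1128]
eef_rot: [-1.571, 0.701, -2.29]
force: [-1.5, -2.3, -2.2]
grip_width: 0.0009
time_s: 16.0
ee_pos: [0.5462, 0.2645, 0.1141]
eef_rot: [-1.571, 0.701, -2.29]
force: [-1.4, -1.2, -2.1]
grip_width: 0.0007
time_s: 16.17
ee_pos: [0.5472, 0.2658, 0.1154]
eef_rot: [-1.571, 0.701, -2.29]
force: [-1.5, -0.4, -2.3]
grip_width: 0.0005
at [547.19364278 265.76016903 115.39789535] shift [-3.3 -3.   4.6] turn [-0.14  0.08  0.19] q [0.22 0.29 1.94 0.92 0.5  0.2 ]
rel s: d,n,w [6.4, -0.4, 0.5]
2.4805241360160526
```

Steady force of about 3–4 N along the face normal, so the switch is yielding. I'll continue to the stop.

```bash
python3 -m jog '0.5 0.6 0.7 0 0 0 1;1 1.1 1.3 0 0 0 1;1 1.1 1.3 0 0 0 1'; python3 -m jog '0.5 0.6 0.7 0 0 0 1;1 1.1 1.3 0 0 0 1;1 1.1 1.3 0 0 0 1';  python3 -c "
from h import *
todo(S);print(get_obs()['force']@N)"
```

```text
time_s: 16.42
ee_pos: [0.5473, 0.266, 0.1154]
eef_rot: [-1.572, 0.698, -2.291]
force: [-10.7, -13.6, -1.3]
grip_width: 0.0005
time_s: 16.67
ee_pos: [0.5473, 0.2661, 0.1153]
eef_rot: [-1.573, 0.695, -2.291]
force: [-12.1, -15.4, -2.2]
grip_width: 0.0006
at [547.28246863 266.07571077 115.31372499] shift [-3.4 -3.3  4.7] turn [ 0.06 -0.19  0.19] q [0.22 0.29 1.93 0.91 0.5  0.22]
rel s: d,n,w [6.6, -0.6, 0.4]
16.42985622636116
```

Movement has stopped at about 16 N. I need to see whether that is the switch's end stop or something touching the lip.

```bash
python3 - <<'E'
from h import *
o=get_obs();print(o["force"],o["moment"])
c=camera("wrist");crop(c,"w11.png",[],160,100,340,260,2.3)
c=camera("scene");crop(c,"s11.png",[],330,230,110,130,4.6)
for q in masks_of("switch_face","wrist")[:1]:
    P,uv=cloud(camera("wrist"),q["mask"]);Q=P*1000-S;print(q["conf"],q["extent"],np.percentile(Q@N,[5,50,95]),np.percentile(Q@D,[5,50,95]))
E
```

```text
[-12.14514527 -15.3630865   -2.24651905] [-2.58010699  1.79564294 -0.17197674]
0.46 [585.1, 302.3, 640.0, 366.1] [38.93857283 54.7967863  83.2964489 ] [44.83290393 70.09958292 91.96441885]
```

View pics/w11.png

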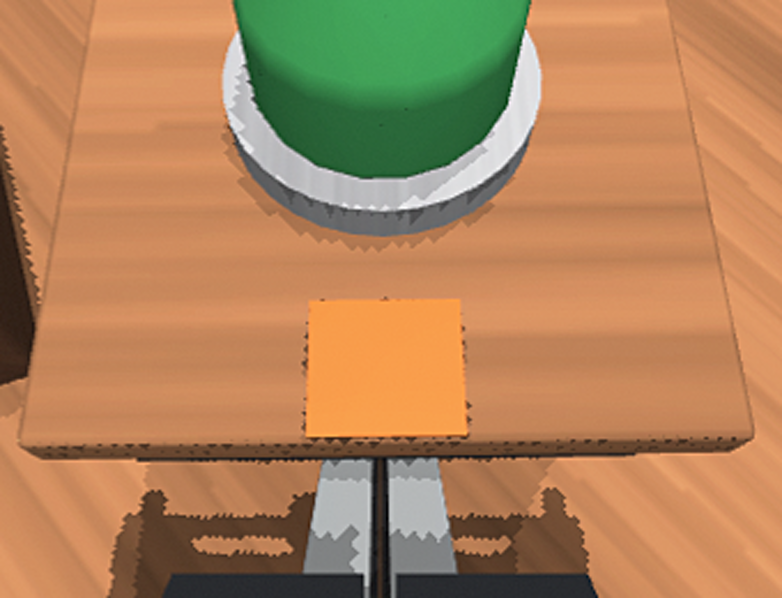

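View pics/s11.png

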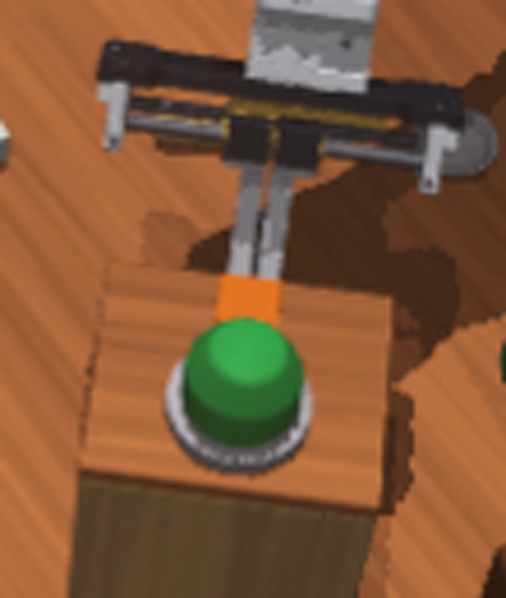

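The picture can't settle it: the fingers stand close to the lip at (380,460). I'll back off and measure the switch, then press again with more lean so the lip can't be what stops me.

```bash
python3 -m jog '-6 -7 -8 0 0 0 1; -12 -14 -16 0 0 0 1; -19 -21 -24 0 0 0 1; -19 -21 -24 0 0 0 1; -19 -21 -24 0 0 0 1'
python3 - <<'E'
from h import *
todo(S+8*D+40*N)
c=camera("wrist");crop(c,"w12.png",[],220,150,220,150,3.6)
for q in masks_of("switch_face","wrist")[:2]:
    P,uv=cloud(c,q["mask"]);Q=P*1000-S
    px=c["img"][uv[:,1],uv[:,0]].astype(int);k=(px[:,0]>px[:,2]+80)
    print(q["conf"],q["extent"],k.sum())
    for nm,a in(("d",D),("n",N),("w",W)): print(nm,np.percentile(Q[k]@a,[5,25,50,75,95]).round(1))
E
```

```text
time_s: 17.28
ee_pos: [0.5287, 0.2452, 0.0918]
eef_rot: [-1.573, 0.696, -2.292]
force: [0.2, -0.7, 1.2]
grip_width: 0.0006
at [528.72509598 245.1660427   91.76552484] shift [-1.6 -1.7 -3.6] turn [ 0.04 -0.17  0.23] q [0.18 0.29 2.01 1.03 0.48 0.05]
rel s: d,n,w [6.7, 35.9, 0.1]
0.49 [328.5, 223.2, 327.8, 223.7] 3
d [-14.3 -14.3 -14.2 -14.  -13.9]
n [-11.1 -11.1 -11.1 -11.  -11. ]
w [1.4 1.6 1.8 2.  2.2]
```

View pics/w12.png

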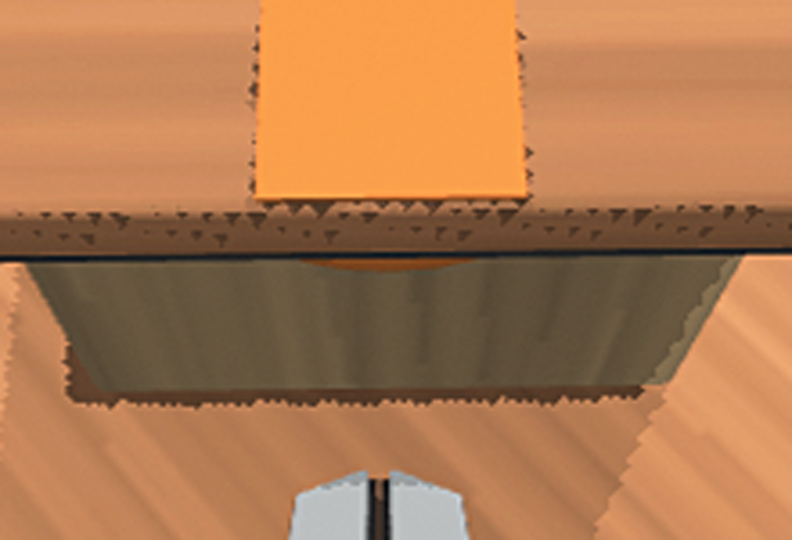

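The switch's visible sliver shrank, and its depth moved from n≈−3.4 to n≈−11 mm, so about 7.6 mm of travel. I'll press again leaning 7° more, so that only the fingertips can touch.

```bash
python3 -m jog '5 6 6.5 5.3 -4.6 0 1; 10 11.5 13 5.3 -4.6 0 1; 14 16 18 5.3 -4.6 0 1; 14 16 18 5.3 -4.6 0 1; 14 16 18 5.3 -4.6 0 1'; python3 -m jog '1 1.1 1.3 0 0 0 1;2 2.3 2.6 0 0 0 1;2 2.3 2.6 0 0 0 1'; python3 -c "
from h import *
todo(S);print(get_obs()['force']@N,get_obs()['moment'])"; python3 -m jog '0.5 0.6 0.7 0 0 0 1;1 1.1 1.3 0 0 0 1;1.5 1.7 2 0 0 0 1;1.5 1.7 2 0 0 0 1'; python3 -c "
from h import *
todo(S);print(get_obs()['force']@N,get_obs()['moment'])"
```

```text
time_s: 17.8
ee_pos: [0.5434, 0.2619, 0.1108]
eef_rot: [-1.572, 0.819, -2.29]
force: [-0.6, 0.1, 0.2]
grip_width: 0.0003
time_s: 18.05
ee_pos: [0.5457, 0.2644, 0.1138]
eef_rot: [-1.572, 0.82, -2.289]
force: [-0.3, -0.3, 1.0]
grip_width: 0.0005
at [545.65071988 264.43541633 113.79606525] shift [-1.8 -1.7  6.2] turn [-5.28  4.55  0.13] q [ 0.19  0.29  2.01  1.3   0.49 -0.19]
rel s: d,n,w [6.3, 2.1, 0.2]
-0.334974011753139 [-0.28085188  0.19332151  0.03675538]
time_s: 18.38
ee_pos: [0.5471, 0.2661, 0.1157]
eef_rot: [-1.572, 0.819, -2.289]
force: [0.3, -0.3, -0.7]
grip_width: 0.0003
at [547.10958482 266.07237687 115.66244452] shift [-3.2 -3.3  4.3] turn [-5.26  4.54  0.13] q [ 0.19  0.29  2.    1.29  0.49 -0.17]
rel s: d,n,w [6.3, -0.8, 0.3]
0.48369288389648524 [-0.44719752  0.30515301 -0.00736389]
```

```bash
python3 -m jog '0.5 0.6 0.7 0 0 0 1;1 1.1 1.3 0 0 0 1;1 1.1 1.3 0 0 0 1'; python3 -m jog '0.5 0.6 0.7 0 0 0 1;1 1.1 1.3 0 0 0 1;1 1.1 1.3 0 0 0 1'; python3 -c "
from h import *
todo(S);print(get_obs()['force']@N,get_obs()['moment'])"
```

```text
time_s: 18.63
ee_pos: [0.5474, 0.2664, 0.1158]
eef_rot: [-1.572, 0.817, -2.29]
force: [-8.1, -9.7, -0.6]
grip_width: 0.0006
time_s: 18.88
ee_pos: [0.5474, 0.2666, 0.1156]
eef_rot: [-1.573, 0.814, -2.291]
force: [-9.1, -11.7, -1.7]
grip_width: 0.0003
at [547.44899246 266.59954855 115.6413979 ] shift [-3.6 -3.8  4.4] turn [-5.05  4.3   0.2 ] q [ 0.19  0.29  2.    1.27  0.49 -0.15]
rel s: d,n,w [6.7, -1.2, 0.2]
12.405551926798237 [-1.90888431  1.40380494 -0.09199344]
```

It met a hard stop at the same depth, with more than 12 N and no 4 N sliding phase, even with the fingers clear of the lip. So the switch is fully in. I'll back away and check everything.

```bash
python3 -m jog '-7 -8 -9 0 0 0 1; -14 -16 -18 0 0 0 1; -20 -23 -25 0 0 0 1; -35 -40 0 0 0 0 1; -55 -60 30 0 0 0 1; -70 -85 60 0 0 0 1; -85 -110 90 0 0 0 1; -100 -140 110 0 0 0 1; -120 -170 120 0 0 0 1; -120 -170 120 0 0 0 1'
python3 - <<'E'
from h import *
print(get_obs()["force"],get_obs()["ee_pos"])
s=sq(586,-31,-4.6,60,60,24);t=sq(586,-31,-4.6,50,50,48);t2=sq(586,-31,-4.6,50,50,24)
for n in("top","scene"):
    c=camera(n);cv2.imwrite(f"pics/{n}13.png",c["img"][:,:,::-1])
    if n=="top": crop(c,"t13.png",[(s,(0,0,255)),(t,(0,255,0))],296,215,70,60,10)
    for k in("tumbler0","tumbler1","pump_bottle","can","spoon","napkin_box","tray","jar","stand"):
        for m in masks_of(k,n)[:3 if k in("tray","tumbler0") else 1]: print(n,k,round(m["conf"],2),np.round(m["extent"]),rectw(c,m["mask"],.048 if k=="tray" else .024)[0] if k in("tray","stand") else "")
E
```

```text
time_s: 19.72
ee_pos: [0.4268, 0.0924, 0.2381]
eef_rot: [-1.566, 0.815, -2.292]
force: [0.5, 1.6, -0.3]
grip_width: 0.0006
[ 0.45004177  1.64614973 -0.27046737] [0.42677792 0.09239126 0.2380941 ]
top tumbler0 0.82 [277. 182. 302. 210.] 
top tumbler0 0.57 [192. 309. 219. 337.] 
top tumbler0 0.24 [320. 233. 344. 255.] 
top tumbler1 0.82 [277. 182. 302. 210.] 
top pump_bottle 0.91 [312. 154. 335. 190.] 
top can 0.6 [353. 165. 379. 192.] 
top spoon 0.79 [250. 299. 287. 350.] 
top napkin_box 0.71 [120. 262. 176. 313.] 
top tray 0.96 [467. 282. 505. 327.] ((418.0224609375, -470.9796447753906), (106.06098175048828, 104.56045532226562), 75.08796691894531)
top tray 0.82 [456. 227. 492. 265.] ((590.1400146484375, -446.39044189453125), (101.04487609863281, 101.40570068359375), 84.8821792602539)
top tray 0.8 [308. 224. 347. 262.] ((581.16552734375, -31.89947509765625), (99.64151000976562, 103.69222259521484), 85.78604125976562)
top jar 0.89 [323. 231. 345. 254.] 
top stand 0.81 [306. 224. 353. 270.] ((583.4840698242188, -31.60113525390625), (123.01715850830078, 126.16797637939453), 84.6487808227
[... 195 characters left out ...]
206. 224. 228. 266.] 
scene spoon 0.96 [364. 251. 439. 272.] 
scene napkin_box 0.96 [437. 340. 507. 407.] 
scene tray 0.97 [211. 143. 250. 179.] ((610.8423461914062, -424.9320068359375), (123.91942596435547, 105.08927917480469), 86.4405517578125)
scene tray 0.9 [256. 123. 294. 151.] ((440.4500427246094, -447.55584716796875), (129.78810119628906, 106.17710876464844), 76.54425048828125)
scene tray 0.82 [277. 227. 328. 270.] ((588.2161254882812, -26.551101684570312), (114.47708892822266, 105.05337524414062), 85.32833099365234)
scene jar 0.73 [342. 288. 412. 373.] 
scene stand 0.8 [275. 244. 334. 277.] ((619.690185546875, -1.06640625), (92.36843872070312, 161.87908935546875), 40.206295013427734)
```

View pics/scene13.png

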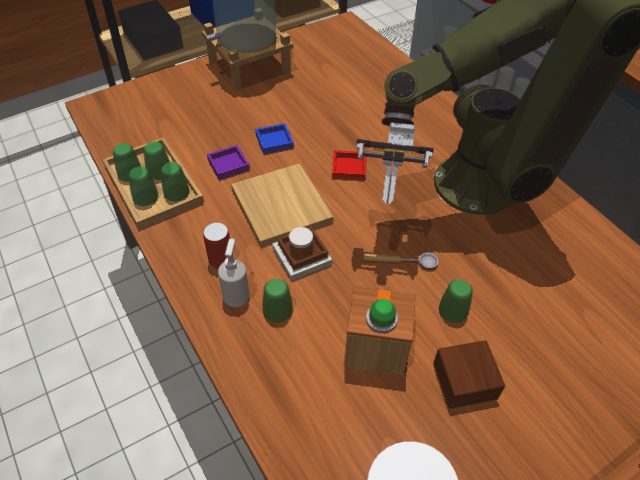

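View pics/top13.png

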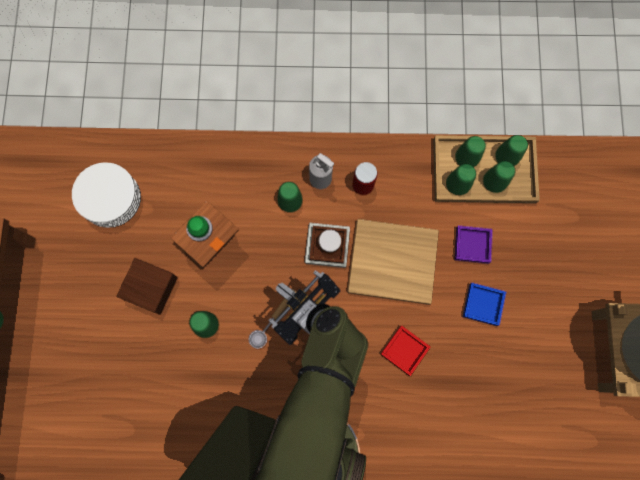

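View pics/t13.png

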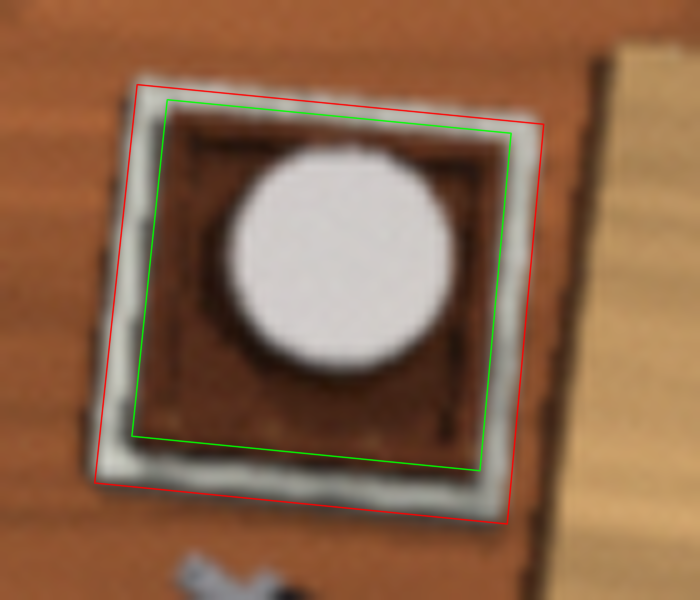

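The scene picture shows the tray with the jar standing on the stand at (302,245), the bystanders where they were, and the arm clear. The tray and stand centres in the top view agree within about 2 mm. Handing in.

```bash
python3 -c "
from station import hand_in;print(hand_in())"
```

```text
the job is handed in; nothing more can be done
None
```

The tray is on the marble stand with the jar still standing in it, and the order-ready switch is pushed in. I handed the job in at about 20 s; no verdict was reported.

- **Tray:** I squared it with a sideways push, then slid it from behind, off the board and onto the stand, without lifting it. In the top view its centre is about 2 mm from the stand's and it is turned about 1° relative to it. By eye, every side has roughly 8–12 mm to spare.
- **Switch:** I pressed it with the side of the closed, leaning fingers. It gave at about 3–4 N, then stopped hard at about 16 N. By the wrist camera's depth it moved about 7.6 mm, though the second reading rests on only three pixels. I pressed again leaning 7° more, so the lip could not be what stopped me. It stopped within about 0.6 mm of the same depth at over 12 N, so I take it as fully in.
- **Other things:** The bystanders look unmoved in both cameras, and the arm was clear of everything at the end.

**What I could not confirm:** the dome looks the same as before, so there is no visible sign that the light is on. In the scene view the network mistook the light for the jar and boxed the half-hidden stand badly. I relied on the top view for both.

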